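Slide a freshly glued chime tube into the curing rack

ROBOT

A 6-joint arm with a two-finger parallel gripper is mounted at the origin on the work surface. World frame = base frame: x ahead of the robot, y to its left, z up, the work surface at z = 0. Lengths are in m, angles in degrees, forces in N, time in s.
With the tool pointing down it reaches from about 0.35 to 0.875 m from the base axis. Payload 4.2 kg.
Tool frame: the origin (TCP) lies at the very end of the fingers, on their centre line; the grasp point (between the pads) lies pinch_z behind it (pinch_z is the distance from the TCP to the grasp point, in m); x points along the fingers, z is the direction in which the jaws open and shut, and the axes are right-handed (so a half turn about x gives the same grasp; the last joint's range is limited). The gripper opens to 85 mm and grips with 20 to 120 N. Pads are 22 mm wide; open, the fingers measure 114 mm over their backs; the gripper's body (76 mm by 85 mm) begins 54 mm behind the grasp point. The pads swing forward as they close: fully open they stand 13 mm farther back than shut.
Start: joints at [82.999, 22.042, 0.453, 0, -68.411, -14.817], TCP at [0.232, 0.58, 0.231] pointing down, gripper open.
Joint ranges: [-179.83, 179.83], [-69.29, 118.12], [-61.27, 80.66], [-181.25, 117.63], [-171.15, -9.14], [-177.46, 177.46]. Speed limits (degrees/s): [159.86, 159.86, 180, 180, 180, 180].

INTERFACE

Orientations are given as [roll, pitch, yaw] about the fixed x, y, z axes, in that order (R = Rz(yaw) Ry(pitch) Rx(roll)).
In Python, from cell import read_state, get_image, camera_info, hand_in, pinch_z gives the robot as it stands.
- The arm moves only by the shell command python3 -m handwheel 'ROWS'. ROWS is JSON, a list of rows, each a list of 3 entries, a list of its own where there are three numbers: the closure, from 0 (fully open) to 1 (shut), then the shift along the tool's x, y, z as a fraction of full scale, then the turn, a rotation vector about the tool's x, y, z as a fraction of full scale. A call has 1 to 12 rows; each row is the pose to reach, as a shift and turn from the pose commanded when the call began, along the tool's axes at that moment; what a row does not reach only later rows make up. Full scale, the value 1, is 300 mm for a shift and 30 degrees for a turn. A row lasts 1/8 s, in which the tool goes at most 62.5 mm and 10.7 degrees, less where a joint would pass 70% of its speed; a pose out of reach is approached as far as the arm can. A call with a number of a shift or a turn outside -1 to 1 is refused whole. A call with a gripper value outside its range is refused whole. The fingers move at their own pace and stop on an object; the grip force is fixed at half the most. Time passes only in rows, so rows that repeat a pose let the fingers close. It gives the time, the measured TCP pose, the force and the opening at its end, in the units of the state.
- read_state(): the state, without advancing time (a new reading comes with each control period).
- get_image(name): name is "side" or "top"; returns the picture (384x512x3 uint8, blue, green, red); there is no depth.
- camera_info(name): a dict with "vfov" (degrees; the focal length in pixels is half the picture's height over the tangent of half this angle, whatever the lens; pixels are square), "cx", "cy" (the principal point, pixels), "xyz" and "orientation" of the camera in the world. Camera axes: x right, y up, looking along -z (the intrinsics and any distortion apply to the point x, -y, -z); pixel columns grow to the right and rows downward; lengths in m; the calibration is good to about 2 mm. A picture is of the moment at which its call begins. camera_info takes no time and is no camera call.
- hand_in(): hands the job in, once; it reports no verdict.
The state is a dict: "time": time; "qpos": joint angles; "joint_vel": joint speeds; "tau": joint torques, N m; "ee_pos": TCP position; "tcp_rot": TCP orientation; "force": force on the tool from outside, world axes, zero at the start; "wrist_torque": the same for the moment, N m; "opening": opening from 0.0 (shut) to 1.0 (fully open).
Only numpy, scipy, OpenCV 4.12 (cv2) and the standard library are available. Lean on these libraries where they do the work, as an engineer would, in place of code of your own. Each camera call takes 0.05 s, during which the arm holds its last target. There are 200 camera calls.

TASK

Push the chime tube that stands out on the bench into the empty notch of the curing rack, until its round foot is fully home against both faces of the notch, still upright. The glue is fresh, so do not lift or rock it and do not touch the metal tube: slide it along the bench by pushing low down, on its wooden foot only. Leave the two tubes already in the rack, the glue bottle and the speaker box as they stand, and finish with the hand clear of everything.

Things in the scene. Friction and masses are not known exactly. Their poses are not given: they have to be found in the camera images.
- chime: the chime tube to be slid, standing loose on the bench in front of the rack's notches: a turned round wooden foot, 80 mm in diameter and 30 mm high (its side is vertical up to 26 mm, the top edge is bevelled), that carries an upright aluminium tube. 275 mm tall over all, about 0.25 kg. Origin at the centre of the foot's underside; z up along the tube. Pushed on the foot it slides; pushed high up it tips over
- chime_tube: the aluminium tube glued into that foot: 38 mm in diameter, 245 mm long, so the foot stands out 21 mm all round it. Origin on its axis at its lower end, 30 mm above the bench (the top of the foot). Not to be touched
- rack: curing rack, fixed to the bench: a 500 mm plywood board, 30 mm high, whose four 28 mm high teeth form three 90-degree vee notches at 125 mm pitch, open to the robot's right. Origin on the bench, at the centre of a foot seated in the middle notch; the other seats lie 125 mm along +y and -y. Its x axis (towards the robot's left) is the way into the notches. A batten at 172 to 208 mm height runs 6 mm behind the seated tubes
- empty_bay_seat (a point): the point on the bench where the centre of the foot's underside comes when it is fully home in the one empty notch, touching both faces of the vee. The foot goes in along the rack's x axis; the points of the two teeth stand 62.5 mm to each side of this seat and 6 mm short of it along that axis
- cured_a: a chime tube already seated in one of the notches: the same 80 mm wooden foot, 305 mm tall over all; loose, 0.26 kg. Origin at the centre of its underside. Leave alone
- cured_b: the other chime tube already seated in a notch: the same 80 mm foot, 245 mm tall over all; loose, 0.26 kg. Origin at the centre of its underside. Leave alone
- glue_bottle: white glue bottle, 62 mm in diameter, 170 mm tall, loose on the bench behind the rack or beyond the work. Origin at the centre of its underside. Leave alone
- speaker_box: small plywood speaker box with a black front and a pale round cone, 75 x 85 x 115 mm high, loose on the bench, in the other of those two places. Origin at the centre of its underside. Leave alone

How it is judged (in metres and radians):
At the end, for the whole second after the job is handed in: The chime stands upright (within 0.03 rad) on the bench with its foot centred within 6 mm of the seat of the empty notch, at rest; the two tubes in the rack, the bottle and the speaker box are within 12 mm of where they began (horizontal distance between chime and empty_bay_seat below 0.006 m and angle between chime's own z axis and vertical below 0.03 rad and height (world z) of chime below 0.004 m and linear speed of chime below 0.01 m/s and distance of each of cured_a, cured_b, glue_bottle, speaker_box from where it was at the start of the episode below 0.012 m); the robot touches nothing.
It fails at once if the chime was rocked or tipped (more than 0.14 rad, 8 degrees) (angle between chime's own z axis and vertical above 0.14 rad).
It fails at once if the chime was lifted off the bench (more than 8 mm) (height (world z) of chime above 0.008 m).
It fails at once if the freshly glued metal tube was pushed or gripped (more than 1.5 N) (contact force between any of the fingers, the arm and chime_tube above 1.5 N).
It fails at once if a bystander was knocked (tilted more than 0.15 rad or shifted more than 15 mm) (angle between any of cured_a, cured_b, glue_bottle, speaker_box's own z axis and vertical above 0.15 rad or distance of any of cured_a, cured_b, glue_bottle, speaker_box from where it was at the start of the episode above 0.015 m).
It also fails if it takes over 51 s, if anything falls off the work surface, if the arm or the gripper's body presses on something with over 40 N, if the wrist force passes 120 N, or if a joint passes its speed limit or range.

## Working session

There is one attempt and no reset: what is moved stays moved. The work goes in short steps, Python scripts to look and compute and a shell command to move; the robot and the scene stay as the last step left them, time stands still between calls to the robot, and variables do not carry over. Pictures are saved under pics/ and viewed, about 8 in all and at most 12, crops included, and the job is handed in when it is done.

```bash
mkdir -p pics
python3 - <<'E'
from cell import *
import cv2
for n in("side","top"):
    cv2.imwrite(f"pics/{n}0.png",get_image(n)); print(camera_info(n))
print(read_state(),pinch_z)
E
```

```text
{'vfov': 43.03044166039872, 'cx': 259.0074644771194, 'cy': 192.74158351820512, 'xyz': array([ 0.26013291, -0.67199677,  0.80509921]), 'orientation': array([ 50.09455127,   0.3939106 , -23.02368969])}
{'vfov': 46.471029721002054, 'cx': 256.8698678807965, 'cy': 190.96746730977702, 'xyz': array([0.41148892, 0.1660727 , 1.06521548]), 'orientation': array([ 10.56972479,  -1.21608307, -89.30262178])}
{'time': 0.1, 'qpos': array([ 8.29981846e+01,  2.20860349e+01,  3.88690968e-01, -2.40837020e-02,
       -6.84129262e+01, -1.48165106e+01]), 'joint_vel': array([-0.01144853, -0.15688097,  0.13416395,  0.16407255,  0.08656823,
       -0.0388094 ]), 'tau': array([-1.01228254e-04, -3.93318093e+01,  1.88929063e+01,  4.19791415e+00,
       -2.56758824e-03,  3.17801465e-06]), 'ee_pos': array([0.23208659, 0.57975116, 0.23034496]), 'tcp_rot': array([   3.3452933 ,   89.88748055, -108.48191499]), 'force': array([-0.21252593,  0.64924974, -0.81545425]), 'wrist_torque': array([-0.01401141,  0.05518223, -0.02250273]), 'opening': 0.9971904894793934} 0.0187
```

View pics/side0.png

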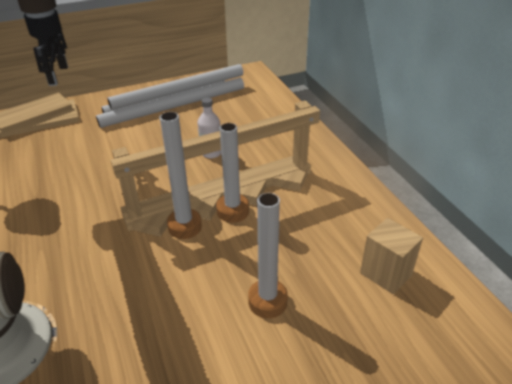

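View pics/top0.png

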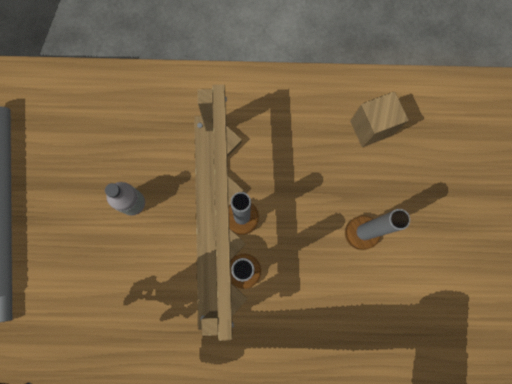

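Side: loose chime's foot is near (268,299), the cured feet near (184,224) and (233,207). Top: chime's foot is at (363,232), the cured feet at (243,217) and (245,271), and the empty notch near (238,160). Now enlarging these.

Run:
```python
import cv2
t=cv2.imread("pics/top0.png");s=cv2.imread("pics/side0.png")
a=cv2.resize(t[90:290,190:420],None,fx=3.4,fy=3,interpolation=cv2.INTER_CUBIC) if 0 else cv2.resize(t[95:295,185:415],None,fx=3,fy=3,interpolation=cv2.INTER_CUBIC)
cv2.imwrite("pics/tc.png",a)
cv2.imwrite("pics/sc.png",cv2.resize(s[140:330,110:340],None,fx=3,fy=3,interpolation=cv2.INTER_CUBIC))
```

```text
(no output)
```

View pics/tc.png

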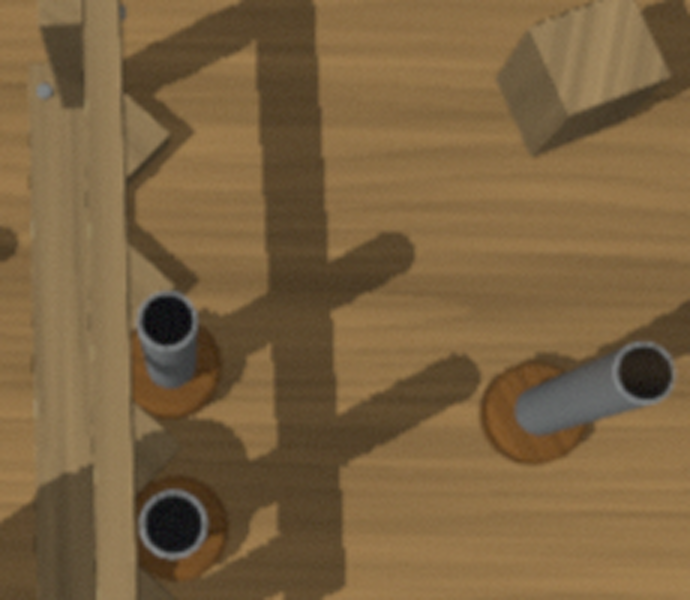

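View pics/sc.png

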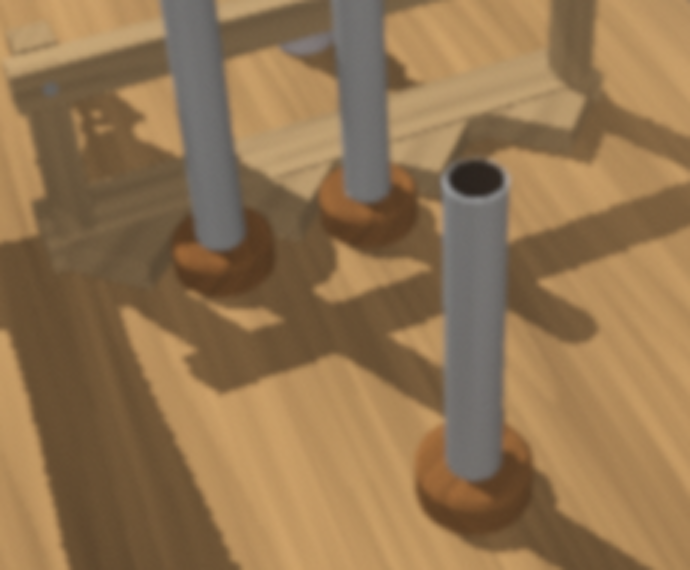

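```bash
cat > h.py <<'E'
import numpy as np,cv2
from cell import camera_info
from scipy.spatial.transform import Rotation as R
def setup(n):
    c=camera_info(n);f=192/np.tan(np.radians(c['vfov']/2))
    return c,f,R.from_euler('xyz',c['orientation'],degrees=True).as_matrix()
def ray(n,u,v,z):
    c,f,M=setup(n);d=M@np.array([(u-c['cx'])/f,-(v-c['cy'])/f,-1]);o=np.array(c['xyz'])
    return o+d*(z-o[2])/d[2]
def proj(n,P):
    c,f,M=setup(n);p=(np.atleast_2d(P)-c['xyz'])@M
    return np.c_[c['cx']-f*p[:,0]/p[:,2],c['cy']+f*p[:,1]/p[:,2]]
def crop(n,u,v):
    o=(185,95) if n=='top' else (110,140)
    return (u+.5)/3-.5+o[0],(v+.5)/3-.5+o[1]
def circ(x,y,z,r):
    t=np.linspace(0,2*np.pi,60);return np.c_[x+r*np.cos(t),y+r*np.sin(t),z+0*t]
E
python3 - <<'E'
from h import *
for k,n,p,z in[("chime","top",(643,372),.275),("chime","side",(476,180),.275),("a","top",(174,524),.305),("b","top",(167,320),.245),
 ("tooth1","top",(169,137),.028),("chimefoot","top",(533,413),.022)]:
    print(k,n,ray(n,*crop(n,*p),z).round(4))
print("a side",ray("side",170,116,.305).round(4),"b",ray("side",229,127,.245).round(4))
print("tooth1 side",ray("side",*crop("side",574,132),.0).round(4),ray("side",*crop("side",588,93),.028).round(4))
E
```

```text
chime top [ 0.5129 -0.1039  0.275 ]
chime side [ 0.5119 -0.11    0.275 ]
a top [0.4198 0.1738 0.305 ]
b top [0.5447 0.181  0.245 ]
tooth1 top [0.7288 0.1862 0.028 ]
chimefoot top [ 0.5118 -0.1022  0.022 ]
a side [0.422  0.1675 0.305 ] b [0.5454 0.1733 0.245 ]
tooth1 side [0.7475 0.2064 0.    ] [0.7664 0.2196 0.028 ]
```

```bash
cat >> h.py <<'E'
from cell import read_state
def Rt(h,d,flip):
    h,d=np.radians([h,d]);x=np.array([np.cos(h)*np.cos(d),np.sin(h)*np.cos(d),-np.sin(d)])
    z=np.array([-np.sin(h),np.cos(h),0])*(-1 if flip else 1)
    z=np.array([np.sin(h),-np.cos(h),0])*(-1 if flip else 1)
    return np.c_[x,np.cross(z,x),z]
def goto(p,M=None):
    s=read_state();R0=R.from_euler('xyz',s['tcp_rot'],degrees=True).as_matrix()
    sh=R0.T@(np.array(p)-s['ee_pos'])/.3
    rv=R.from_matrix(R0.T@M).as_rotvec(degrees=True)/30 if M is not None else np.zeros(3)
    print("shift",sh.round(3),"turn",rv.round(3),"| at",s['ee_pos'].round(4),s['qpos'].round(0),"t",s['time'].round(2) if hasattr(s['time'],'round') else s['time'])
E
python3 - <<'E'
from h import *
s=read_state();print(R.from_euler('xyz',s['tcp_rot'],degrees=True).as_matrix().round(2))
goto([.26,.45,.45])
for f in(0,1): goto([.26,.3,.45],Rt(75,55,f))
im=cv2.imread("pics/top0.png");im2=cv2.imread("pics/side0.png");out=[]
for n,i,(dy) in(("top",im,.005),("side",im2,-.0045)):
    i=cv2.resize(i,None,fx=3,fy=3,interpolation=cv2.INTER_CUBIC)
    def pl(P,c):cv2.polylines(i,[np.int32((proj(n,P)+.5)*3-.5)],False,c,1,16)
    for (x,y,h) in((.5124,-.106+dy*.5,.275),(.421,.1707+dy*.7,.305),(.545,.1772+dy*.7,.245),(.6695,.1837+dy*.7,0)):
        pl(circ(x,y,0,.04),(255,0,0));pl(circ(x,y,.026,.04),(0,0,255))
        if h:pl(circ(x,y,h,.019),(0,255,0))
    s=np.array([.6695,.1837+dy*.7]);a=np.array([-.052,.9986]);b=np.array([.9986,.052])
    pl([[*(s+62.5e-3*k*b+(-.006+q)*a),.028] for k,q in((1,0),(0,.0625),(-1,0))],(255,0,255))
    out.append(i[270:900,540:1320] if n=="top" else i[400:1000,330:1020])
cv2.imwrite("pics/ov.png",cv2.resize(np.hstack([out[0][:600],out[1]]),(800,330),interpolation=cv2.INTER_AREA))
cv2.imwrite("pics/ov.png",cv2.resize(np.vstack([out[0][:330,:690],out[1][:480]]),(506,594)))
E
python3 -m handwheel '[[0.4,[-0.4,0,0],[0,0,0]],[0.4,[-0.8,0,0],[0,0,0]],[0.4,[-0.8,0,0],[0,0,0]],[0.4,[-0.8,0,0],[0,0,0]],[0.4,[-0.8,0,0],[0,0,0]]]'
```

```text
[[-0.    0.93 -0.37]
 [-0.   -0.37 -0.93]
 [-1.    0.    0.  ]]
shift [-0.731  0.247  0.368] turn [0. 0. 0.] | at [0.2321 0.5798 0.2303] [ 83.  22.   0.  -0. -68. -15.] t 0.1
shift [-0.731  0.433  0.832] turn [-3.116  0.985  0.875] | at [0.2321 0.5798 0.2303] [ 83.  22.   0.  -0. -68. -15.] t 0.1
shift [-0.731  0.433  0.832] turn [ 2.679  0.848 -0.955] | at [0.2321 0.5798 0.2303] [ 83.  22.   0.  -0. -68. -15.] t 0.1
time: 0.72
ee_pos: [0.2328, 0.5808, 0.4763]
tcp_rot: [-172.9, 89.4, 75.3]
force: [-0.3, 0.2, -0.7]
opening: 0.602
```

View pics/ov.png

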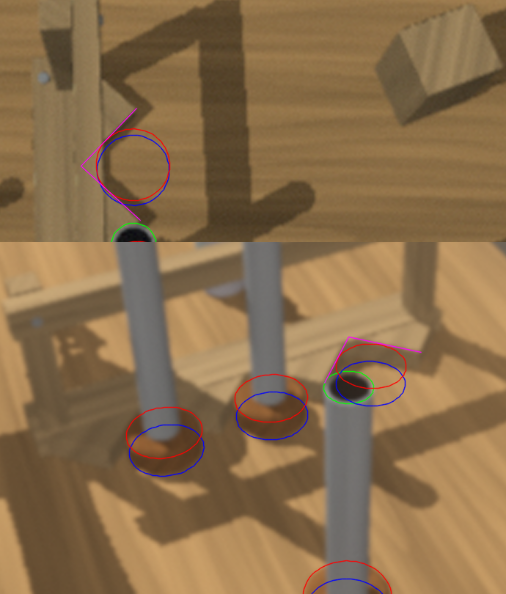

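Run:
```python
from h import *
goto([.33,.32,.47],Rt(75,89.9,1)); goto([.43,-.2,.47],Rt(75,89.9,1))
```

```text
shift [0.014 0.624 0.687] turn [ 2.772 -0.011  0.013] | at [0.2328 0.5808 0.4763] [  83.   19.   30.    0. -100.  -15.] t 0.725
shift [-2.000e-03  1.578e+00  2.172e+00] turn [ 2.772 -0.011  0.013] | at [0.2328 0.5808 0.4763] [  83.   19.   30.    0. -100.  -15.] t 0.725
```

```bash
python3 -m handwheel '[[0.4,[0,0.1,0.1],[0.3,0,0]],[0.4,[0,0.2,0.25],[0.6,0,0]],[0.4,[0,0.3,0.4],[0.9,0,0]],[0.4,[0,0.45,0.55],[0.9,0,0]],[0.4,[0,0.62,0.69],[0.9,0,0]],[0.4,[0,0.62,0.69],[0.9,0,0]],[0.4,[0,0.62,0.69],[0.9,0,0]]]'; python3 -c "
from h import *
goto([.42,.1,.47],Rt(75,89.9,1)); goto([.43,-.2,.47],Rt(75,55,1))"
```

```text
time: 1.6
ee_pos: [0.3279, 0.3186, 0.4704]
tcp_rot: [-5.6, 89.9, -144.4]
force: [0.4, 1.0, -1.1]
opening: 0.598
shift [0.002 0.751 0.248] turn [ 1.871  0.004 -0.004] | at [0.3279 0.3186 0.4704] [ 65.   1.   7.  -0. -96. -23.] t 1.6
shift [0.002 1.526 0.881] turn [ 1.81   0.573 -1.072] | at [0.3279 0.3186 0.4704] [ 65.   1.   7.  -0. -96. -23.] t 1.6
```

```bash
python3 -m handwheel '[[0.4,[0,0.2,0.06],[0.3,0,0]],[0.4,[0,0.4,0.12],[0.6,0,0]],[0.4,[0,0.6,0.18],[0.95,0,0]],[0.4,[0,0.75,0.25],[0.95,0,0]],[0.4,[0,0.75,0.25],[0.95,0,0]],[0.4,[0,0.75,0.25],[0.95,0,0]]]'; python3 -c "
from h import *
goto([.45,-.15,.47],Rt(75,80,1)); goto([.43,-.2,.47],Rt(75,55,1))"
```

```text
time: 2.35
ee_pos: [0.4199, 0.1014, 0.4704]
tcp_rot: [2.8, 89.9, -164.5]
force: [0.1, 0.7, -0.5]
opening: 0.6
shift [0.002 0.839 0.087] turn [ 0.922  0.084 -0.328] | at [0.4199 0.1014 0.4704] [ 35.  -2.   4.  -0. -96. -23.] t 2.35
shift [0.002 0.987 0.189] turn [ 0.895  0.285 -1.144] | at [0.4199 0.1014 0.4704] [ 35.  -2.   4.  -0. -96. -23.] t 2.35
```

```bash
python3 -m handwheel '[[0.4,[0,0.2,0.04],[0.2,0.05,-0.2]],[0.4,[0,0.4,0.08],[0.4,0.1,-0.4]],[0.4,[0,0.6,0.12],[0.6,0.2,-0.6]],[0.4,[0,0.8,0.16],[0.8,0.25,-0.9]],[0.4,[0,0.98,0.19],[0.89,0.28,-1]],[0.4,[0,0.98,0.19],[0.89,0.28,-1]],[0.4,[0,0.98,0.19],[0.89,0.28,-1]]]'; python3 -c "
from h import *
goto([.45,-.22,.30],Rt(75,52,1))"
```

```text
time: 3.22
ee_pos: [0.4295, -0.1982, 0.4707]
tcp_rot: [-91.8, 59.1, 73.6]
force: [-0.1, -0.5, 0.4]
opening: 0.6
shift [ 0.462  0.338 -0.075] turn [ 0.021 -0.023 -0.238] | at [ 0.4295 -0.1982  0.4707] [ -27.    7.   19.  -32. -105.    4.] t 3.225
```

```bash
python3 -m handwheel '[[0.4,[0.12,0.08,-0.02],[0,0,-0.06]],[0.4,[0.23,0.17,-0.04],[0.02,-0.02,-0.12]],[0.4,[0.35,0.25,-0.06],[0.02,-0.02,-0.18]],[0.4,[0.46,0.34,-0.075],[0.02,-0.02,-0.24]],[0.4,[0.46,0.34,-0.075],[0.02,-0.02,-0.24]]]'; python3 -c "
from h import *
goto([.485,-.208,.06],Rt(75,52,1));goto([.485,-.208,.02],Rt(75,52,1))"
```

```text
time: 3.85
ee_pos: [0.4488, -0.2188, 0.2984]
tcp_rot: [-89.6, 51.8, 75.4]
force: [0.4, 0.2, 0.2]
opening: 0.598
shift [ 0.665  0.439 -0.111] turn [-0.002  0.009  0.006] | at [ 0.4488 -0.2188  0.2984] [-31.  16.   5. -36. -92.  19.] t 3.85
shift [ 0.77   0.521 -0.111] turn [-0.002  0.009  0.006] | at [ 0.4488 -0.2188  0.2984] [-31.  16.   5. -36. -92.  19.] t 3.85
```

```bash
python3 -m handwheel '[[0.4,[0.16,0.11,-0.03],[0,0,0]],[0.4,[0.33,0.22,-0.06],[0,0,0]],[0.4,[0.5,0.33,-0.08],[0,0,0]],[0.4,[0.66,0.44,-0.11],[0,0,0]],[0.4,[0.71,0.48,-0.11],[0,0,0]],[0.4,[0.77,0.52,-0.11],[0,0,0]],[0.4,[0.77,0.52,-0.11],[0,0,0]]]'; python3 -c "
from h import *
from cell import get_image
goto([.485,-.208,.013],Rt(75,52,1))
a=get_image('side')[230:380,180:350];b=get_image('top')[160:310,320:490]
cv2.imwrite('pics/p1.png',cv2.resize(np.hstack([a,b]),None,fx=2.35,fy=2.35,interpolation=cv2.INTER_CUBIC))"
```

```text
time: 4.72
ee_pos: [0.4871, -0.2117, 0.0236]
tcp_rot: [-90.3, 52.0, 74.7]
force: [-0.0, -0.0, 0.4]
opening: 0.598
shift [0.034 0.014 0.01 ] turn [ 0.002 -0.007  0.001] | at [ 0.4871 -0.2117  0.0236] [-30.  36.  -6. -41. -66.  38.] t 4.725
```

View pics/p1.png

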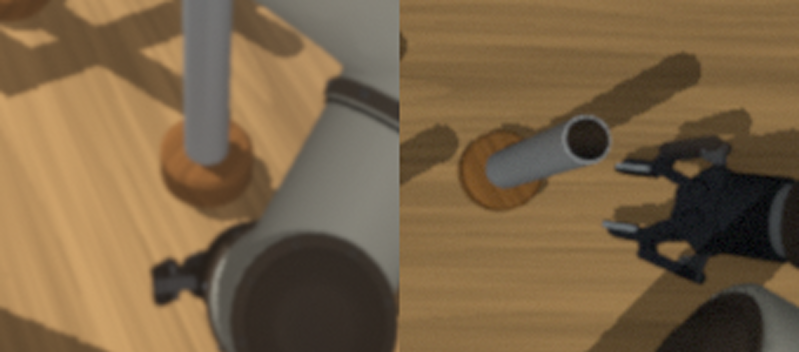

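```bash
python3 -c "
from h import *
goto([.4965,-.163,.014],Rt(75,52,1))"
```

```text
shift [ 0.131 -0.11   0.014] turn [ 0.005 -0.011 -0.   ] | at [ 0.4876 -0.2125  0.0247] [-30.  36.  -6. -41. -66.  38.] t 4.825
```

```bash
python3 -m handwheel '[[0.4,[0.03,0.01,0.01],[0,0,0]],[0.4,[0.08,-0.04,0.014],[0,-0.01,0]],[0.4,[0.11,-0.08,0.014],[0,-0.01,0]],[0.4,[0.13,-0.11,0.014],[0,-0.01,0]],[0.4,[0.13,-0.11,0.014],[0,-0.01,0]]]'; python3 -c "
from h import *
f=np.array([.512,-.105,0])
h=np.array([.259,.966,0])
goto(f-.04*h+[0,0,.014],Rt(75,52,1));goto(f-.03*h+[0,0,.014],Rt(75,52,1))"
```

```text
time: 5.45
ee_pos: [0.496, -0.1616, 0.013]
tcp_rot: [-89.9, 52.0, 75.2]
force: [-0.4, -0.6, 0.2]
opening: 0.598
shift [ 0.036 -0.051 -0.003] turn [0.004 0.004 0.001] | at [ 0.496  -0.1616  0.013 ] [-25.  35.  -9. -43. -62.  37.] t 5.45
shift [ 0.056 -0.078 -0.003] turn [0.004 0.004 0.001] | at [ 0.496  -0.1616  0.013 ] [-25.  35.  -9. -43. -62.  37.] t 5.45
```

```bash
python3 -m handwheel '[[0.4,[0.015,-0.02,0],[0,0,0]],[0.4,[0.03,-0.042,0],[0,0,0]],[0.4,[0.045,-0.063,-0.001],[0,0,0]],[0.4,[0.056,-0.078,-0.002],[0,0,0]],[0.4,[0.056,-0.078,-0.002],[0,0,0]]]'; python3 -c "
from h import *
from cell import get_image
a=get_image('side')[180:330,180:350];b=get_image('top')[160:310,320:490]
cv2.imwrite('pics/p2.png',cv2.resize(np.hstack([a,b]),None,fx=2.35,fy=2.35,interpolation=cv2.INTER_CUBIC))
c=read_state()['ee_pos'];print(c,proj('top',[c]),proj('side',[c]))"
```

```text
time: 6.08
ee_pos: [0.5038, -0.1345, 0.0139]
tcp_rot: [-89.9, 51.9, 75.2]
force: [0.1, -0.2, -0.9]
opening: 0.596
[ 0.5036437  -0.13473128  0.01383057] [[375.26174351 236.28920823]] [[268.86198464 308.7218672 ]]
```

View pics/p2.png

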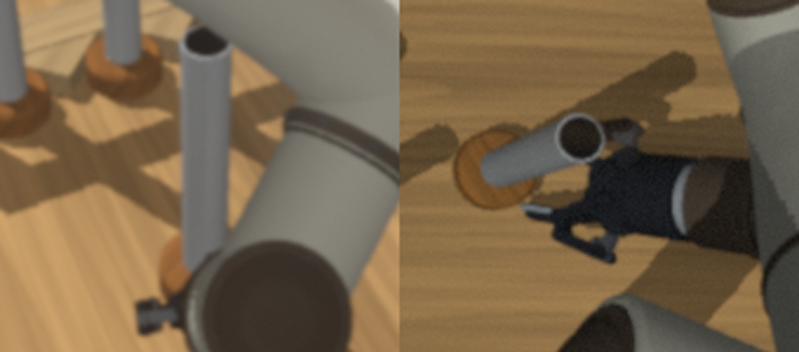

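```bash
python3 -c "
from h import *
s=read_state()['ee_pos']
for k in (.1,.5,1):goto([s[0]+.16*k,s[1]+.227*k,.0135],Rt(75,52,1))"
```

```text
shift [ 0.054 -0.068 -0.032] turn [0.    0.004 0.002] | at [ 0.5036 -0.1347  0.0138] [-23.  35. -10. -45. -60.  36.] t 6.175
shift [ 0.268 -0.341 -0.16 ] turn [0.    0.004 0.002] | at [ 0.5036 -0.1347  0.0138] [-23.  35. -10. -45. -60.  36.] t 6.175
shift [ 0.536 -0.683 -0.32 ] turn [0.    0.004 0.002] | at [ 0.5036 -0.1347  0.0138] [-23.  35. -10. -45. -60.  36.] t 6.175
```

```bash
python3 -m handwheel '[[0.4,[0.011,-0.014,-0.006],[0,0,0]],[0.4,[0.032,-0.041,-0.019],[0,0,0]],[0.4,[0.054,-0.068,-0.032],[0,0,0]],[0.4,[0.075,-0.096,-0.045],[0,0,0]],[0.4,[0.097,-0.123,-0.058],[0,0,0]],[0.4,[0.118,-0.15,-0.07],[0,0,0]],[0.4,[0.14,-0.178,-0.083],[0,0,0]],[0.4,[0.161,-0.205,-0.096],[0,0,0]],[0.4,[0.183,-0.232,-0.109],[0,0,0]],[0.4,[0.204,-0.26,-0.122],[0,0,0]],[0.4,[0.215,-0.273,-0.128],[0,0,0]],[0.4,[0.215,-0.273,-0.128],[0,0,0]]]'; python3 -c "
from h import *
from cell import get_image
a=get_image('side')[150:320,180:350];b=get_image('top')[140:310,260:430]
cv2.imwrite('pics/p3.png',cv2.resize(np.hstack([a,b]),None,fx=2.35,fy=2.35,interpolation=cv2.INTER_CUBIC))
c=read_state()['ee_pos'];print(c,proj('top',[c]),proj('side',[c]))
goto([.664,.092,.0135],Rt(75,52,1))"
```

```text
time: 7.68
ee_pos: [0.568, -0.0434, 0.0135]
tcp_rot: [-89.9, 51.9, 75.1]
force: [0.6, 0.5, 0.9]
opening: 0.602
[ 0.56776276 -0.0438269   0.01337275] [[336.30445959 208.84222711]] [[279.02211228 266.97677198]]
shift [ 0.32  -0.41  -0.193] turn [-0.     0.003  0.002] | at [ 0.5678 -0.0438  0.0134] [-12.  35.  -7. -48. -56.  28.] t 7.775
```

View pics/p3.png

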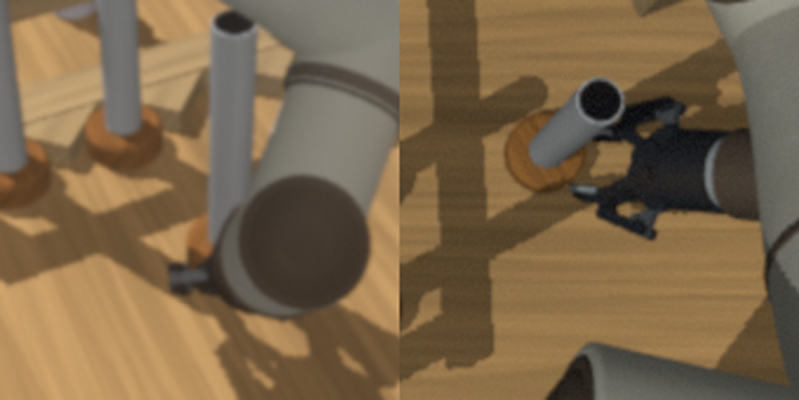

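```bash
python3 -m handwheel '[[0.4,[0.015,-0.019,-0.009],[0,0,0]],[0.4,[0.045,-0.058,-0.027],[0,0,0]],[0.4,[0.075,-0.096,-0.045],[0,0,0]],[0.4,[0.105,-0.135,-0.063],[0,0,0]],[0.4,[0.135,-0.173,-0.081],[0,0,0]],[0.4,[0.165,-0.212,-0.1],[0,0,0]],[0.4,[0.195,-0.25,-0.118],[0,0,0]],[0.4,[0.225,-0.289,-0.136],[0,0,0]],[0.4,[0.255,-0.327,-0.154],[0,0,0]],[0.4,[0.285,-0.365,-0.172],[0,0,0]],[0.4,[0.305,-0.391,-0.184],[0,0,0]],[0.4,[0.317,-0.406,-0.191],[0,0,0]]]'; python3 -c "
from h import *
from cell import get_image
a=get_image('side')[70:240,200:370];b=get_image('top')[100:270,190:360]
cv2.imwrite('pics/p4.png',cv2.resize(np.hstack([a,b]),None,fx=2.35,fy=2.35,interpolation=cv2.INTER_CUBIC))
c=read_state()['ee_pos'];print(c,proj('top',[c]),proj('side',[c]))
goto([.6695-.009,.184-.034,.0135],Rt(75,52,1))
s=np.array(c)
goto([s[0]-.0052,s[1]+.1,.0135],Rt(75,52,1))"
```

```text
time: 9.28
ee_pos: [0.6631, 0.0911, 0.0135]
tcp_rot: [-89.9, 52.0, 75.2]
force: [-1.0, -1.3, -0.2]
opening: 0.6
[0.66322982 0.09115802 0.01373433] [[279.88693311 168.86895698]] [[291.53648273 215.66912595]]
shift [ 0.116 -0.147  0.059] turn [0.001 0.003 0.003] | at [0.6632 0.0912 0.0137] [  2.  39.   1. -49. -52.  15.] t 9.375
shift [ 0.197 -0.25   0.103] turn [0.001 0.003 0.003] | at [0.6632 0.0912 0.0137] [  2.  39.   1. -49. -52.  15.] t 9.375
```

View pics/p4.png

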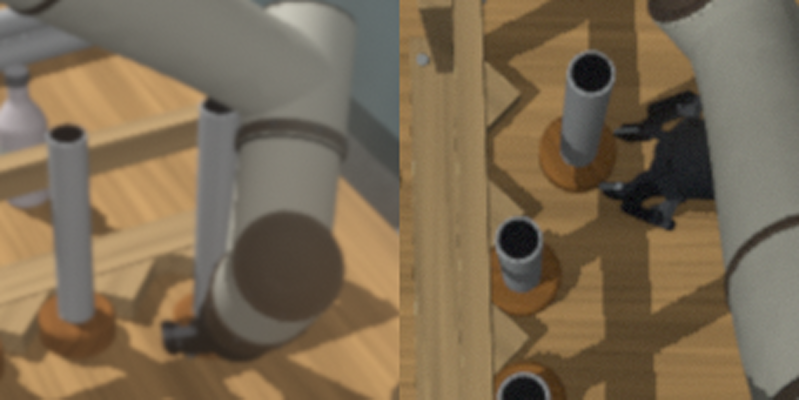

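```bash
python3 -m handwheel '[[0.4,[0.008,-0.01,0.004],[0,0,0]],[0.4,[0.022,-0.028,0.011],[0,0,0]],[0.4,[0.036,-0.046,0.018],[0,0,0]],[0.4,[0.05,-0.064,0.026],[0,0,0]],[0.4,[0.064,-0.081,0.033],[0,0,0]],[0.4,[0.078,-0.099,0.04],[0,0,0]],[0.4,[0.09,-0.115,0.046],[0,0,0]],[0.4,[0.1,-0.127,0.052],[0,0,0]],[0.4,[0.1,-0.127,0.052],[0,0,0]]]'; python3 -c "
from h import *
s=read_state();c=np.array(s['ee_pos']);print(s['force'])
goto([c[0]-.0005,c[1]+.01,.0135],Rt(75,52,1))"
```

```text
time: 10.5
ee_pos: [0.6601, 0.1421, 0.0136]
tcp_rot: [-89.9, 51.9, 75.2]
force: [0.2, -0.4, 0.3]
opening: 0.599
[ 0.24346158 -0.36476938  0.26303757]
shift [ 0.02  -0.025  0.01 ] turn [0.001 0.004 0.003] | at [0.6601 0.1421 0.0136] [  6.  38.   0. -50. -49.  12.] t 10.5
```

Still free; creeping in with 2 mm steps, 10 mm total, watching force.

```bash
python3 -m handwheel '[[0.4,[0.004,-0.005,0.002],[0,0,0]],[0.4,[0.008,-0.01,0.004],[0,0,0]],[0.4,[0.008,-0.01,0.004],[0,0,0]]]';  python3 -m handwheel '[[0.4,[0.004,-0.005,0.002],[0,0,0]],[0.4,[0.008,-0.01,0.004],[0,0,0]],[0.4,[0.008,-0.01,0.004],[0,0,0]]]'; python3 -m handwheel '[[0.4,[0.004,-0.005,0.002],[0,0,0]],[0.4,[0.004,-0.005,0.002],[0,0,0]]]'
```

```text
time: 10.88
ee_pos: [0.6601, 0.1454, 0.0134]
tcp_rot: [-89.9, 51.9, 75.1]
force: [0.8, -1.5, 0.1]
opening: 0.596
time: 11.25
ee_pos: [0.6599, 0.1497, 0.0134]
tcp_rot: [-89.9, 51.9, 75.2]
force: [-0.2, -1.5, 0.6]
opening: 0.601
time: 11.5
ee_pos: [0.6599, 0.1516, 0.0134]
tcp_rot: [-89.9, 51.9, 75.1]
force: [1.0, -0.5, 1.6]
opening: 0.602
```

```bash
for i in 1 2; do python3 -m handwheel '[[0.4,[0.004,-0.005,0.002],[0,0,0]],[0.4,[0.004,-0.005,0.002],[0,0,0]]]'; done; python3 -c "
from h import *
from cell import get_image
a=get_image('side')[70:240,200:370];b=get_image('top')[100:270,190:360]
cv2.imwrite('pics/p5.png',cv2.resize(np.hstack([a,b]),None,fx=2.35,fy=2.35,interpolation=cv2.INTER_CUBIC))"
```

```text
time: 11.75
ee_pos: [0.6598, 0.1534, 0.0134]
tcp_rot: [-89.9, 52.0, 75.1]
force: [-0.6, -2.5, 1.2]
opening: 0.601
time: 12.0
ee_pos: [0.6598, 0.1538, 0.0133]
tcp_rot: [-90.0, 52.1, 75.0]
force: [-1.3, -6.7, 2.5]
opening: 0.601
```

View pics/p5.png

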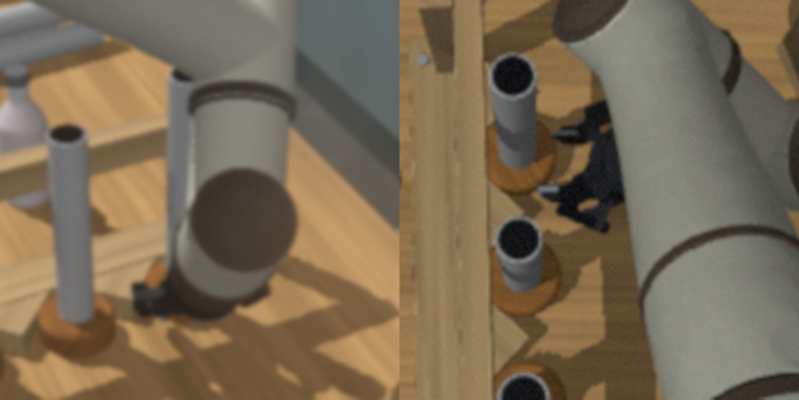

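```bash
python3 -m handwheel '[[0.4,[0.004,-0.005,0.002],[0,0,0]],[0.4,[0.004,-0.005,0.002],[0,0,0]]]'; python3 -c "
from h import *
c=read_state()['ee_pos']
goto(c+np.array([-.259,-.966,0])*.06);goto(c+np.array([-.0,-.2,0.1]))"
```

```text
time: 12.35
ee_pos: [0.6599, 0.1541, 0.0132]
tcp_rot: [-90.1, 52.2, 74.9]
force: [-1.2, -11.8, 4.3]
opening: 0.6
shift [-0.123  0.158  0.   ] turn [0. 0. 0.] | at [0.6599 0.1541 0.0132] [  8.  38.  -0. -50. -48.  11.] t 12.35
shift [-0.658  0.304 -0.173] turn [0. 0. 0.] | at [0.6599 0.1541 0.0132] [  8.  38.  -0. -50. -48.  11.] t 12.35
```

Firmly stalled at 12 N, almost purely along −y: home on both faces. Backing off horizontally, then away.

```bash
python3 -m handwheel '[[0.4,[-0.012,0.016,0],[0,0,0]],[0.4,[-0.035,0.045,0],[0,0,0]],[0.4,[-0.07,0.09,0],[0,0,0]],[0.4,[-0.123,0.158,0],[0,0,0]],[0.4,[-0.25,0.25,-0.05],[0,0,0]],[0.4,[-0.4,0.3,-0.1],[0,0,0]],[0.4,[-0.55,0.35,-0.17],[0,0,0]],[0.4,[-0.7,0.4,-0.17],[0,0,0]],[0.4,[-0.85,0.4,-0.17],[0,0,0]],[0.4,[-0.85,0.4,-0.17],[0,0,0]],[0.4,[-0.85,0.4,-0.17],[0,0,0]]]'; python3 -c "
from h import *
from cell import get_image
a=get_image('side');b=get_image('top')
cv2.imwrite('pics/s6.png',a);cv2.imwrite('pics/t6.png',b)
cv2.imwrite('pics/p6.png',cv2.resize(np.hstack([a[70:260,140:310],b[100:290,190:360]]),None,fx=2.35,fy=2.35,interpolation=cv2.INTER_CUBIC))"
```

```text
time: 13.72
ee_pos: [0.6435, -0.0988, 0.1396]
tcp_rot: [-89.8, 51.9, 75.2]
force: [-1.1, 0.1, -0.7]
opening: 0.603
```

View pics/p6.png

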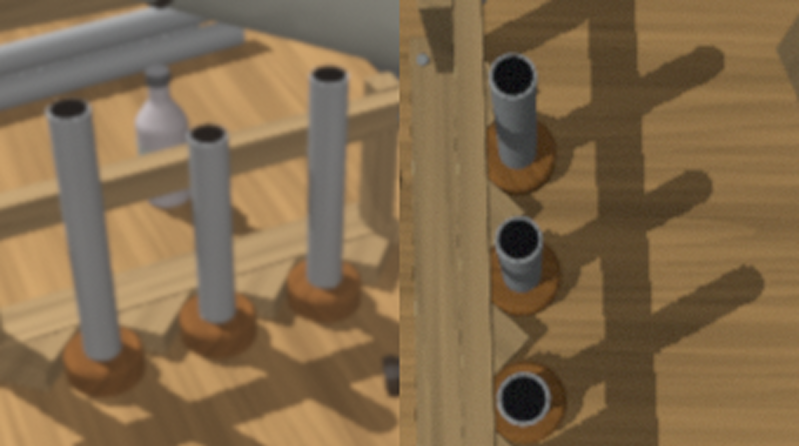

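```bash
python3 -c "
from h import *
for n,o,L in(('top',(190,100),[(513-399.5,75,.275),(519-399.5,239,.245),(524-399.5,399,.305)]),('side',(140,70),[(329,74,.275),(208,133,.245),(70,108,.305)])):
    P=[ray(n,o[0]+(u+.5)/2.35-.5,o[1]+(v+.5)/2.35-.5,z)[:2] for u,v,z in L]
    print(n,np.round(P,4),'chime-(2b-a)',(P[0]-2*P[1]+P[2]).round(4))
a,b=cv2.imread('pics/top0.png'),cv2.imread('pics/t6.png')
d=cv2.absdiff(a,b).max(2);print(d[180:220,100:150].max(),d[90:150,345:410].max())"
```

```text
top [[0.6698 0.1872]
 [0.5446 0.1806]
 [0.4195 0.1738]] chime-(2b-a) [ 0.0002 -0.0002]
side [[0.6683 0.182 ]
 [0.5448 0.1765]
 [0.4214 0.1692]] chime-(2b-a) [ 0.     -0.0019]
9 108
```

Seat check agrees within about 2 mm in both cameras. The box region of the picture changed, so I'm checking it.

```bash
python3 -c "
import cv2,numpy as np
a,b=cv2.imread('pics/top0.png'),cv2.imread('pics/t6.png')
cv2.imwrite('pics/p7.png',cv2.resize(np.hstack([a[70:200,320:480],b[70:200,320:480]]),None,fx=2.4,fy=2.4))"
```

```text
(no output)
```

View pics/p7.png

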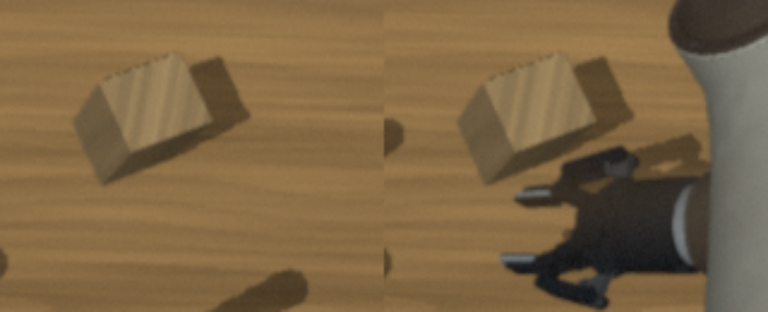

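```bash
python3 -m handwheel '[[0.4,[-0.1,0,0.15],[0,0,0]],[0.4,[-0.2,0,0.3],[0,0,0]],[0.4,[-0.2,0,0.3],[0,0,0]],[0.4,[-0.2,0,0.3],[0,0,0]],[0.4,[-0.2,0,0.3],[0,0,0]]]'; python3 -c "
from cell import *
print(hand_in())"
```

```text
time: 14.45
ee_pos: [0.5481, -0.1108, 0.1862]
tcp_rot: [-89.7, 51.9, 75.4]
force: [0.9, -0.1, -0.5]
opening: 0.6
the job is handed in; nothing more can be done
None
```

I slid the chime tube into the empty notch by its wooden foot and handed the job in at about 14.5 s of the 51 s allowed. Half-open, tilted fingers cradled the foot low down. I pushed it diagonally to the front of the notch, then straight in until it stalled at about 12 N, almost purely along the way into the notch. The hand then backed off level and moved clear.

**Seat:** after the hand backed off, the chime was within about 2 mm of the seat position extrapolated from the two cured tubes (0.3 mm by the top camera, 1.9 mm by the side camera). It looked upright. The two cameras' absolute positions differ by about 5 mm along y, so I relied on these relative measurements.

**Bystanders:** the cured tubes measured within about 2 mm of their starting positions, and the bottle's patch of the picture was unchanged. An automatic comparison flagged a change around the speaker box. The view showed that was the gripper in frame, with the box in its original place.

**Hand:** the last force reading was about 1 N, which is the sensor's noise level. I took no picture after the final move away from the box, so that move rests on the reading alone. The task reports no verdict, so the result isn't confirmed beyond these checks.

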